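Slide the round cap into its cavity of the kit tray

ROBOT

A 7-joint arm with a two-finger parallel gripper is mounted at the origin on a cart in front of the work surface, level with it; the furniture and walls round the work are solid. World frame = base frame: x ahead of the robot, y to its left, z up, the work surface at z = 0. Lengths are in m, angles in rad, forces in N, time in s.
With the tool pointing down it reaches from about 0.35 to 0.9 m from the base axis. Payload 8.1 kg.
Tool frame: the origin (TCP) lies midway between the tips of the shut fingers; the grasp point (between the pads) lies 19 mm behind it (arm.hold_point_z is the z of the grasp point in the tool frame, in m); z points along the fingers, y is the line along which they close (so a half turn about z gives the same grasp; the last joint's range is limited). The gripper opens to 92 mm and grips with 3 to 60 N. Pads are 19 mm wide; open, the fingers measure 130 mm over their backs; the gripper's body (75 mm by 190 mm) begins 47 mm behind the grasp point.
Start: joints at [1.011, 0.434, 0.025, 1.573, -0.012, 1.134, -0.075], TCP at [0.276, -0.561, 0.227] pointing down, gripper open.
Joint ranges: [-2.62, 2.62], [-0.44, 2.09], [-1.27, 1.32], [0.08, 2.57], [-1.32, 4.46], [0.12, 2], [-2.74, 2.74]. Speed limits (rad/s): [2.22, 2.22, 3.01, 3.01, 3.14, 3.14, 3.14].

INTERFACE

Orientations are given as a rotation vector (axis times angle).
In Python, from cell import arm, get_image, camera_params, job gives the robot as it stands.
- The arm moves only by the tool send_rows, never from a script. Its argument "deltas" is a list of rows, each a list of 3 entries, a list of its own where there are three numbers: the shift along the world's x, y, z in m, then the turn, a rotation vector about the world's x, y, z in rad, then the finger opening in m, from 0 to 0.0918. In form: [[[tx, ty, tz], [ax, ay, az], gripper], ...]. A call has exactly 10 rows; each row shifts and turns the commanded pose from where the row before left it; what a row does not reach is not made up. A row lasts 1/10 s, in which the tool goes at most 50 mm and 8.59 degrees, less where a joint would pass 70% of its speed; a pose out of reach is approached as far as the arm can. A call with a gripper value outside its range is refused whole. The fingers move at their own pace and stop on an object; "force" is the grip in N (left out, the last holds). Time passes only in rows, so rows that do not move let the fingers close, or fill a call up. It gives the time, the measured TCP pose, the force and the opening at its end, in the units of the state.
- arm.observe(): the state, without advancing time (a new reading comes with each control period).
- get_image(name): name is "scene" or "top" or "wrist"; returns the picture (420x560x3 uint8, red, green, blue); there is no depth.
- camera_params(name): a dict with "fov_y" (degrees; the focal length in pixels is half the picture's height over the tangent of half this angle, whatever the lens; pixels are square), "cx", "cy" (the principal point, pixels), "rvec" (rotation vector, rad) and "tvec" (3), from world to camera coordinates, as OpenCV has them. Camera axes: x right, y down, z forward; pixel columns grow to the right and rows downward; lengths in m; the calibration is good to about 2 mm. The wrist camera is an equidistant fisheye: a pixel r from the principal point sees the ray r / f radians off the axis. A picture is of the moment at which its call begins: read the wrist's pose just before it. camera_params takes no time and is no camera call; for the wrist camera it gives the pose at the moment of the call.
- job.sign_off(): hands the job in, once; it reports no verdict.
The state is a dict: "clock": time; "joints": joint angles; "dq": joint speeds; "joint_efforts": joint torques, N m; "position": TCP position; "ee_rot": TCP orientation; "force": force on the tool from outside, world axes, zero at the start; "ft_torque": the same for the moment, N m; "width": opening from 0.0 (shut) to 1.0 (fully open).
Only numpy, scipy, OpenCV 4.12 (cv2) and the standard library are available. Lean on these libraries where they do the work, as an engineer would, in place of code of your own. Each camera call takes 0.05 s, during which the arm holds its last target. There are 200 camera calls.

TASK

The kit tray on the counter is missing its round cap with the blue rim, which lies on the tray's flat front deck. Slide the cap across the tray, without lifting it off, into the one cavity cut to its outline, so that it drops in and lies flat on the cavity floor. Leave the fan, the heatsink and the coupling seated where they are in the back row.

Things in the scene. Friction and masses are not known exactly. Their poses are not given: they have to be found in the camera images.
- cap: round flat cap, white with a blue ribbed rim, 114 mm diameter (the solid rim is up to 2 mm smaller in radius in places), 24 mm high, 0.16 kg give or take; too wide to grasp, it slides easily when pushed on its rim. Origin: centre of its underside, z up. It starts on the tray's front deck
- tray: fixed grey kit tray, top 16 mm above the counter, 414 mm long (y), x away from the robot. Origin: on the counter, mid-length, where front deck meets inserts. Flat front deck: x -150 to 0 mm. Three flush 130 x 130 mm inserts in any order: x 0 to 130, centres y -130, 0, 130. Back row with fan, heatsink, coupling: x 130 to 200. Cavities 12 mm deep, floors yellow. Low steel lugs stand out 19 mm at the ends
- round_insert_floor (a point): centre of the floor of the large round cavity, 120 mm diameter, 12 mm deep, 4 mm above the counter: the cap's place
- square_insert_floor (a point): centre of the floor of the empty square cavity, 90 x 90 mm, 12 mm deep: for another part, the cap does not fit and slides over it
- small_insert_floor (a point): centre of the floor of the small empty round cavity, 88 mm diameter, 12 mm deep: for another part, the cap does not fit and slides over it
- fan: black square 40 mm fan, 22 mm high, loose, seated in a 44 mm square cavity of the back row; leave it. Origin: centre of its underside
- heatsink: aluminium finned heatsink 45 x 60 x 24 mm, loose, seated in a 49 x 64 mm cavity in the middle of the back row; leave it. Origin: centre of its underside
- coupling: silver shaft coupling, 29 mm diameter, 30 mm high, loose, seated in a 34 mm round cavity of the back row; leave it. Origin: centre of its underside
Mind the look-alikes: they are no part of the job. Several things have the shape of the cap; the one meant has the colours described above.

How it is judged:
At the end, for the whole second after the job is handed in: The cap lies at rest and level (within 0.05 rad) in the large round cavity: its centre within 8 mm of the cavity's centre and its underside within 3 mm of the cavity floor; fan, heatsink and coupling within 12 mm of where they began (horizontal distance between cap and round_insert_floor below 0.008 m and z of cap in the frame of round_insert_floor below 0.003 m and angle between cap's own z axis and vertical below 0.05 rad and linear speed of cap below 0.02 m/s and distance of each of fan, heatsink, coupling from where it was at the start of the episode below 0.012 m); the robot touches nothing.
It fails at once if the cap is lifted off the tray (height (world z) of cap above 0.045 m).
It fails at once if the fan is knocked out of its cavity (distance of fan from where it was at the start of the episode above 0.012 m).
It fails at once if the heatsink is knocked out of its cavity (distance of heatsink from where it was at the start of the episode above 0.012 m).
It fails at once if the coupling is knocked out of its cavity (distance of coupling from where it was at the start of the episode above 0.012 m).
It also fails if it takes over 35 s, if anything falls off the work surface, if the arm or the gripper's body presses on something with over 40 N, if the wrist force passes 120 N, or if a joint passes its speed limit or range.

## Working session

There is one attempt and no reset: what is moved stays moved. The work goes in short steps, Python scripts to look and compute and a tool call to move; the robot and the scene stay as the last step left them, time stands still between calls to the robot, and variables do not carry over. Pictures are saved under pics/ and viewed, on a budget of 10 in all, crops included, one or two more only if the job needs it, and the job is handed in when it is done.

Besides the shell and the picture viewer there is one more tool, called after "Call:" by a JSON object that holds its "api" and its "payload", one argument or row to a line. send_rows: Moves the arm, as the interface text tells. Its arguments: {"type":"object","properties":{"deltas":{"type":"array","items":{"type":"array"}},"force":{"type":"number"}},"required":["deltas"]}

```bash
ls; mkdir -p pics
cat > h.py <<'E'
import numpy as np, cv2
from cell import arm, get_image, camera_params, job
def snap(n,f):
    p=camera_params(n); im=get_image(n); cv2.imwrite('pics/'+f,im[:,:,::-1]); return im,p
def ray(p,uv):
    f=210/np.tan(np.radians(p['fov_y']/2)); R=cv2.Rodrigues(np.array(p['rvec'],float))[0]; t=np.array(p['tvec'],float)
    d=np.array([(uv[0]-p['cx'])/f,(uv[1]-p['cy'])/f,1.]); return -R.T@t, R.T@d
def toz(p,uv,z):
    c,d=ray(p,uv); return c+d*(z-c[2])/d[2]
def proj(p,P):
    f=210/np.tan(np.radians(p['fov_y']/2)); K=np.array([[f,0,p['cx']],[0,f,p['cy']],[0,0,1.]])
    return cv2.projectPoints(np.array(P,float).reshape(-1,3),np.array(p['rvec'],float),np.array(p['tvec'],float),K,None)[0][:,0]
E
python3 - <<'E'
from h import *
a,_=snap('top','top.png');
b,_=snap('scene','scene.png')
print(arm.observe()); print(camera_params('top'),camera_params('scene'))
E
```

```text
pics
{'clock': 0.1, 'joints': array([ 1.01139568,  0.43511855,  0.02497573,  1.57402211, -0.01160736,
        1.13397207, -0.07508318]), 'dq': array([ 0.00057219, -0.00122777,  0.00111614, -0.00131863, -0.00078685,
       -0.00047654,  0.00081439]), 'joint_efforts': array([ 2.85428687e-03, -6.69136119e+01,  9.88027900e-01, -3.15147471e+01,
       -6.05083513e-02,  3.74896161e-02,  4.25817504e-06]), 'position': array([ 0.27542616, -0.56053006,  0.22603886]), 'ee_rot': array([-3.05875218e+00, -7.10933989e-01,  6.69352462e-04]), 'force': array([ 0.752424  , -0.74913512, -0.99464182]), 'ft_torque': array([-0.02351768, -0.01069389,  0.01166017]), 'width': 0.9996979415975332}
{'fov_y': 57.10729306360078, 'cx': 284.4013382738641, 'cy': 207.11956471349913, 'rvec': array([ 2.13604894, -2.12462153,  0.22317994]), 'tvec': array([0.00121165, 0.55903712, 0.80022167])} {'fov_y': 42.68869212342767, 'cx': 276.5111477841556, 'cy': 207.35135581501154, 'rvec': array([ 0.64507465, -2.51752001,  1.35888648]), 'tvec': array([0.50080557, 0.16901507, 0.95231442])}
```

View pics/top.png

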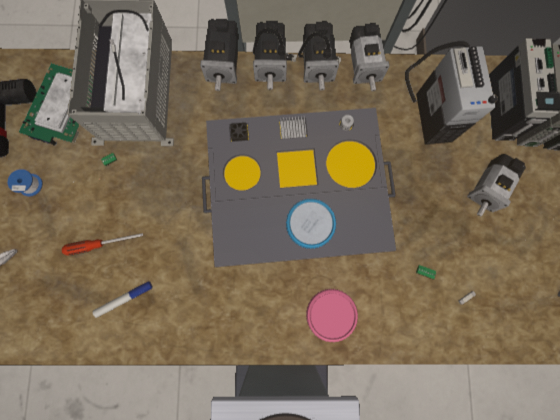

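View pics/scene.png

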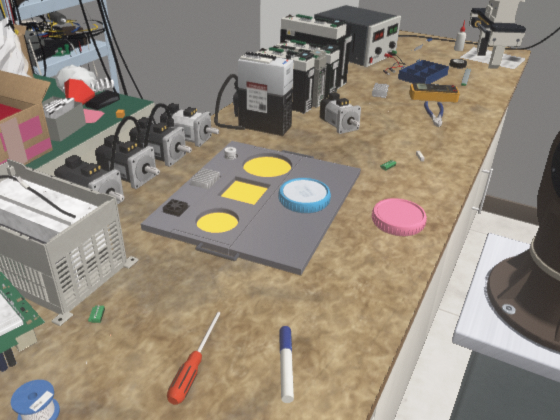

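The top picture shows these things that could be taken for the cap: a white disc with a blue rim on the deck at (311,223), which is my choice, and a pink cap on the counter at (332,315). There is also a blue-topped pot at (25,183). The cavities are the small round at (242,173), the square at (297,169) and the large round at (351,164). The scene picture agrees: cap at (305,194), pink cap at (399,216).

```bash
cat >> h.py <<'E'
def ellipse(m):
    cs=cv2.findContours(m.astype(np.uint8),cv2.RETR_EXTERNAL,cv2.CHAIN_APPROX_NONE)[0]
    return [(cv2.fitEllipse(c),c) for c in sorted(cs,key=cv2.contourArea)[::-1] if cv2.contourArea(c)>300]
def fitc(P):
    P=np.asarray(P)[:,:2]; A=np.c_[2*P,np.ones(len(P))]; s=np.linalg.lstsq(A,(P**2).sum(1),rcond=None)[0]
    return s[:2],np.sqrt(s[2]+s[:2]@s[:2])
def look(im,p,zy=0.016,zc=0.04):
    hsv=cv2.cvtColor(im,cv2.COLOR_RGB2HSV).astype(int); h,s,v=[hsv[:,:,i] for i in range(3)]
    for e,c in ellipse((h>18)&(h<30)&(s>220)&(v>150)):
        print('yel',np.round(e[0],1),*[np.round(x,4) for x in fitc([toz(p,q,zy) for q in c[:,0]])])
    for e,c in ellipse((h>92)&(h<115)&(s>100)&(v>80)):
        hull=cv2.convexHull(c)
        m=np.zeros(im.shape[:2],np.uint8); cv2.drawContours(m,[hull],-1,1,-1); c2=cv2.findContours(m,cv2.RETR_EXTERNAL,cv2.CHAIN_APPROX_NONE)[0][0]
        print('blu',np.round(e[0],1),*[np.round(x,4) for x in fitc([toz(p,q,zc) for q in c2[:,0]])])
E
python3 - <<'E'
from h import *
for n in ('top','scene'):
    im,p=snap(n,n+'2.png'); look(im,p)
    if n=='top':
        cv2.imwrite('pics/crop.png',cv2.resize(im[95:270,195:405,::-1],None,fx=3.8,fy=3.4,interpolation=cv2.INTER_CUBIC))
        for uv in [(208,121),(378,109),(395,250),(215,265),(238,131),(292,128),(347,121)]: print(uv,np.round(toz(p,uv,.016 if uv[1] in(121,109,250,265) and uv[0]!=347 else .035),4))
    print(p['tvec'], ray(p,(0,0))[0])
E
```

```text
yel [350.2 163.9] [ 0.6721 -0.1521] 0.0546
yel [296.1 168.3] [ 0.66   -0.0237] 0.0461
yel [241.8 172.8] [0.6478 0.1036] 0.0392
blu [310.7 223.2] [ 0.5259 -0.0548] 0.0553
blu [ 24.3 182.1] [0.6138 0.5876] 0.0329
(208, 121) [0.7756 0.1879 0.016 ]
(378, 109) [ 0.8117 -0.2241  0.016 ]
(395, 250) [ 0.4687 -0.2484  0.016 ]
(215, 265) [0.4332 0.1583 0.016 ]
(238, 131) [0.7433 0.1132 0.035 ]
(292, 128) [ 0.7522 -0.0133  0.035 ]
(347, 121) [ 0.7713 -0.1437  0.035 ]
[0.00121165 0.55903712 0.80022167] [0.39799777 0.01998467 0.89111003]
blu [ 29.3 396.9] [0.6193 0.604 ] 0.0266
blu [304.9 193.6] [ 0.5216 -0.0418] 0.0632
[0.50080557 0.16901507 0.95231442] [0.1273139  0.8600627  0.65601707]
```

View pics/crop.png

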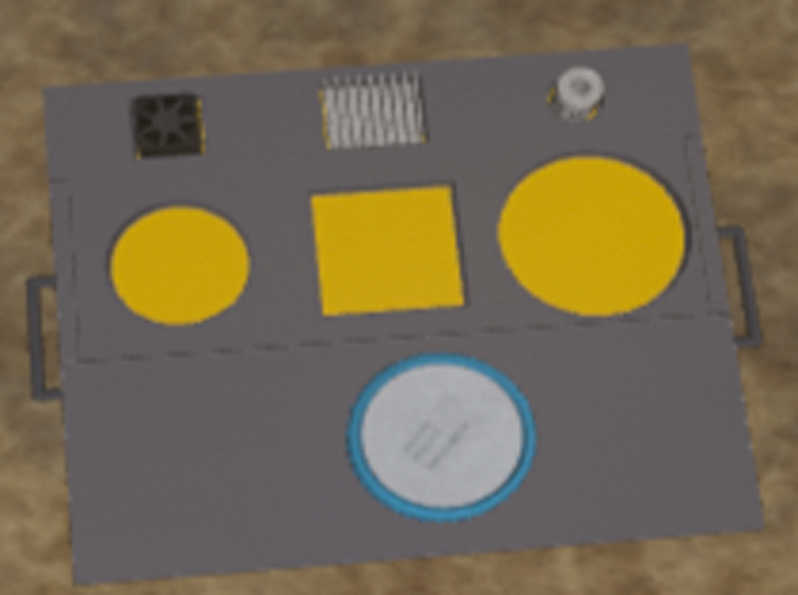

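The crop confirms the choice: the cap is white with a blue ribbed rim, on the deck. The large cavity is in front of the coupling. Next I plan a two-finger cradle push along the line from cap to cavity.

Run:
```python
from h import *
s=arm.observe(); R=cv2.Rodrigues(s['ee_rot'])[0]; print(np.round(R,3))
c=np.array([.526,-.055]); t=np.array([.674,-.154]); d=(t-c)/np.linalg.norm(t-c)
perp=np.array([-d[1],d[0]])
a0=np.arctan2(R[1,1],R[0,1]); a1=np.arctan2(perp[1],perp[0])
dw=(a1-a0+np.pi/2)%np.pi-np.pi/2
print(d,perp,'turn deg',np.degrees(dw), dw, 'start TCP',c-d*.075,'end',t-d*.058)
```

```text
[[ 0.898  0.441 -0.   ]
 [ 0.441 -0.898  0.001]
 [-0.    -0.001 -1.   ]]
[ 0.83118527 -0.55599555] [0.55599555 0.83118527] turn deg -59.945237282979704 -1.0462417614772557 start TCP [ 0.4636611  -0.01330033] end [ 0.62579125 -0.12175226]
```

Call:
{"api": "send_rows", "payload": {
  "deltas": [
    [[0.009,0.0275,0],[0,0,0.1047],0.06],
    [[0.009,0.0275,0],[0,0,0.1047],0.06],
    [[0.009,0.0275,0],[0,0,0.1047],0.06],
    [[0.009,0.0275,0],[0,0,0.1047],0.06],
    [[0.009,0.0275,0],[0,0,0.1047],0.06],
    [[0.009,0.0275,0],[0,0,0.1047],0.06],
    [[0.009,0.0275,0],[0,0,0.1047],0.06],
    [[0.009,0.0275,0],[0,0,0.1047],0.06],
    [[0.009,0.0275,0],[0,0,0.1047],0.06],
    [[0.009,0.0275,0],[0,0,0.1047],0.06]
  ]
}}

```text
clock: 1.2
position: [0.3658, -0.2848, 0.2267]
ee_rot: [2.29, 2.151, -0.0]
force: [0.8, 0.4, -0.6]
width: 0.651
```

Call:
{"api": "send_rows", "payload": {
  "deltas": [
    [[0.009,0.0275,0],[0,0,0.1047],0.06],
    [[0.009,0.0275,0],[0,0,0.1047],0.06],
    [[0.009,0.0275,0],[0,0,0.1047],0.06],
    [[0.009,0.0275,0],[0,0,0.1047],0.06],
    [[0.009,0.0275,0],[0,0,0.1047],0.06],
    [[0.009,0.0275,0],[0,0,0.1047],0.06],
    [[0.009,0.0275,0],[0,0,0.1047],0.06],
    [[0.009,0.0275,0],[0,0,0.1047],0.06],
    [[0.009,0.0275,0],[0,0,0.1047],0.06],
    [[0.009,0.0275,0],[0,0,0.1047],0.06]
  ]
}}

```text
clock: 2.2
position: [0.4558, -0.0099, 0.2268]
ee_rot: [0.909, 3.007, -0.0]
force: [-0.4, -0.8, -0.3]
width: 0.654
```

Run:
```python
from h import *
s=arm.observe(); print(s['clock'],s['position'],s['ee_rot'],s['joints'],s['width'],s['force']); print(np.round(cv2.Rodrigues(s['ee_rot'])[0],3))
print(camera_params('wrist')); snap('wrist','w1.png')
```

```text
2.2 [ 0.45577773 -0.00991023  0.2267773 ] [ 9.08568347e-01  3.00719722e+00 -2.00652050e-04] [ 0.46279756  0.22701798 -0.65523923  1.92447174  0.15977156  1.04150638
  0.72287061] 0.654135035463202 [-0.44388014 -0.82369838 -0.29809941]
[[-0.833  0.554  0.   ]
 [ 0.554  0.833 -0.   ]
 [-0.    -0.    -1.   ]]
{'fov_y': 65.70646984690485, 'cx': 277.82262008654175, 'cy': 212.71596226819113, 'rvec': array([-2.5313891 , -1.35533979, -0.20271984]), 'tvec': array([-0.24384519, -0.40463078,  0.27868171])}
```

View pics/w1.png

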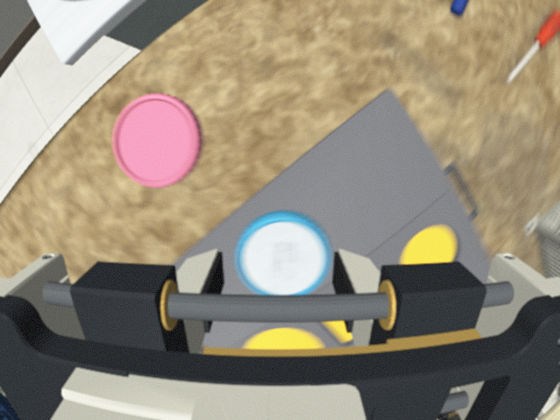

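The wrist view shows the cap at (284,253) centred between the open fingers, with the large yellow cavity straight beyond it at (285,340) and the pink look-alike well aside at (157,140). I descend behind the cap.

Call:
{"api": "send_rows", "payload": {
  "deltas": [
    [[0,0,-0.0205],[0,0,0],0.06],
    [[0,0,-0.0205],[0,0,0],0.06],
    [[0,0,-0.0205],[0,0,0],0.06],
    [[0,0,-0.0205],[0,0,0],0.06],
    [[0,0,-0.0205],[0,0,0],0.06],
    [[0,0,-0.0205],[0,0,0],0.06],
    [[0,0,-0.0205],[0,0,0],0.06],
    [[0,0,-0.0205],[0,0,0],0.06],
    [[0,0,-0.0205],[0,0,0],0.06],
    [[0,0,-0.0205],[0,0,0],0.06]
  ]
}}

```text
clock: 3.25
position: [0.4557, -0.0112, 0.0209]
ee_rot: [0.916, 3.005, 0.0]
force: [0.6, 0.2, 0.2]
width: 0.655
```

Call:
{"api": "send_rows", "payload": {
  "deltas": [
    [[0.006,-0.004,0],[0,0,0],0.06],
    [[0.006,-0.004,0],[0,0,0],0.06],
    [[0.006,-0.004,0],[0,0,0],0.06],
    [[0.006,-0.004,0],[0,0,0],0.06],
    [[0.006,-0.004,0],[0,0,0],0.06],
    [[0.006,-0.004,0],[0,0,0],0.06],
    [[0.006,-0.004,0],[0,0,0],0.06],
    [[0.006,-0.004,0],[0,0,0],0.06],
    [[0.006,-0.004,0],[0,0,0],0.06],
    [[0.006,-0.004,0],[0,0,0],0.06]
  ]
}}

```text
clock: 4.25
position: [0.516, -0.0512, 0.0217]
ee_rot: [-0.914, -3.005, -0.0]
force: [-3.1, 1.2, 2.8]
width: 0.655
```

Call:
{"api": "send_rows", "payload": {
  "deltas": [
    [[0.006,-0.004,0],[0,0,0],0.06],
    [[0.006,-0.004,0],[0,0,0],0.06],
    [[0.006,-0.004,0],[0,0,0],0.06],
    [[0.006,-0.004,0],[0,0,0],0.06],
    [[0.006,-0.004,0],[0,0,0],0.06],
    [[0.006,-0.004,0],[0,0,0],0.06],
    [[0.006,-0.004,0],[0,0,0],0.06],
    [[0.006,-0.004,0],[0,0,0],0.06],
    [[0.006,-0.004,0],[0,0,0],0.06],
    [[0.003,-0.002,0],[0,0,0],0.06]
  ]
}}

```text
clock: 5.25
position: [0.5734, -0.0896, 0.0217]
ee_rot: [0.915, 3.005, 0.0]
force: [-1.8, 2.1, 2.0]
width: 0.651
```

Run:
```python
from h import *
s=arm.observe(); print(s['clock'],s['position'],s['force'])
im,p=snap('top','t3.png'); look(im,p)
w=get_image('wrist')
cv2.imwrite('pics/t3c.png',np.hstack([cv2.resize(im[95:270,195:405,::-1],(400,333)),cv2.resize(w[:,:,::-1],(400,333))]))
```

```text
5.25 [ 0.5734457  -0.08959459  0.02170286] [-1.82862741  2.11983611  1.95042983]
yel [241.7 172.7] [0.6479 0.1038] 0.039
yel [293.9 166.4] [ 0.6626 -0.0207] 0.0409
blu [ 24.3 182.1] [0.6138 0.5876] 0.0329
```

View pics/t3c.png

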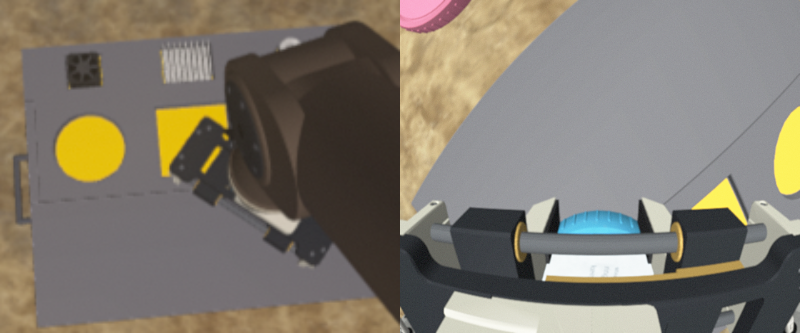

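The arm hides the cap in the top view. The wrist half shows the cap's blue rim at about (600,225), still cradled between the fingers. I'll refine the hole centre by fitting a model to the first pictures, then check the cap in the scene camera.

```bash
cat > fit.py <<'E'
from h import *
from scipy.optimize import minimize
th=np.linspace(0,2*np.pi,120)
def circ(c,r,z): return np.c_[c[0]+r*np.cos(th),c[1]+r*np.sin(th),0*th+z]
def poly(p,P,S=8):
    m=np.zeros((420*S//2*2//S*1*1,560),np.uint8) if 0 else np.zeros((420,560),np.uint8)
    big=np.zeros((420*4,560*4),np.uint8); q=((proj(p,P)+.5)*4*16-8).astype(np.int32)
    cv2.fillConvexPoly(big,q,255,shift=4); return big
def ds(b): return cv2.resize(b,(560,420),interpolation=cv2.INTER_AREA)/255.
def hole(im,p,c0):
    hsv=cv2.cvtColor(im,cv2.COLOR_RGB2HSV).astype(float)
    y=np.clip((hsv[:,:,1]-60)/180,0,1)*((hsv[:,:,0]>15)&(hsv[:,:,0]<32))
    u=proj(p,[[*c0,.016]])[0].astype(int); roi=np.zeros((420,560)); cv2.circle(roi,tuple(int(k) for k in u),45,1,-1)
    f=lambda c:(roi*(ds(poly(p,circ(c,.06,.004))&poly(p,circ(c,.06,.016)))-y)**2).sum()
    r=minimize(f,c0,method='Nelder-Mead',options=dict(initial_simplex=[c0,[c0[0]+.008,c0[1]],[c0[0],c0[1]+.008]],xatol=1e-4)); return r.x,r.fun
def cap(im,p,c0,z=.016,white=True):
    hsv=cv2.cvtColor(im,cv2.COLOR_RGB2HSV).astype(float)
    b=((hsv[:,:,0]>92)&(hsv[:,:,0]<115)&(hsv[:,:,1]>80))|((hsv[:,:,2]>125)&(hsv[:,:,1]<60)); b=b*1.
    u=proj(p,[[*c0,z]])[0].astype(int); roi=np.zeros((420,560)); cv2.circle(roi,tuple(int(k) for k in u),45,1,-1)
    def mod(c):
        P=np.r_[proj(p,circ(c,.057,z)),proj(p,circ(c,.057,z+.024))].astype(np.float32)
        h=cv2.convexHull(P)[:,0]; big=np.zeros((1680,2240),np.uint8); cv2.fillConvexPoly(big,((h+.5)*64-8).astype(np.int32),255,shift=4); return ds(big)
    f=lambda c:(roi*(mod(c)-b)**2).sum()
    r=minimize(f,c0,method='Nelder-Mead',options=dict(initial_simplex=[c0,[c0[0]+.008,c0[1]],[c0[0],c0[1]+.008]],xatol=1e-4)); return r.x,r.fun
E
python3 - <<'E'
from fit import *
im,p=snap('scene','s3.png')
rd=lambda f:cv2.imread('pics/'+f)[:,:,::-1].copy()
for n in('top','scene'):
    i0=rd(n+'.png'); q=camera_params(n)
    print(n,'hole',hole(i0,q,[.674,-.154]),'cap0',cap(i0,q,[.526,-.055]))
print('now cap',cap(im,p,[.622,-.122]),'hole now',hole(im,p,[.674,-.154]))
cv2.imwrite('pics/s3c.png',cv2.resize(im[110:290,130:380,::-1],None,fx=3,fy=3))
E
```

```text
top hole (array([ 0.67422119, -0.15380498]), np.float64(264.8947450766799)) cap0 (array([ 0.52639639, -0.05524262]), np.float64(134.62834294502113))
scene hole (array([ 0.67694785, -0.15511875]), np.float64(308.8646985133923)) cap0 (array([0.49963369, 0.03549085]), np.float64(3441.204813533256))
now cap (array([ 0.54885107, -0.02294721]), np.float64(2078.9522029988466)) hole now (array([ 0.7002544 , -0.15884848]), np.float64(728.461710346448))
```

View pics/s3c.png

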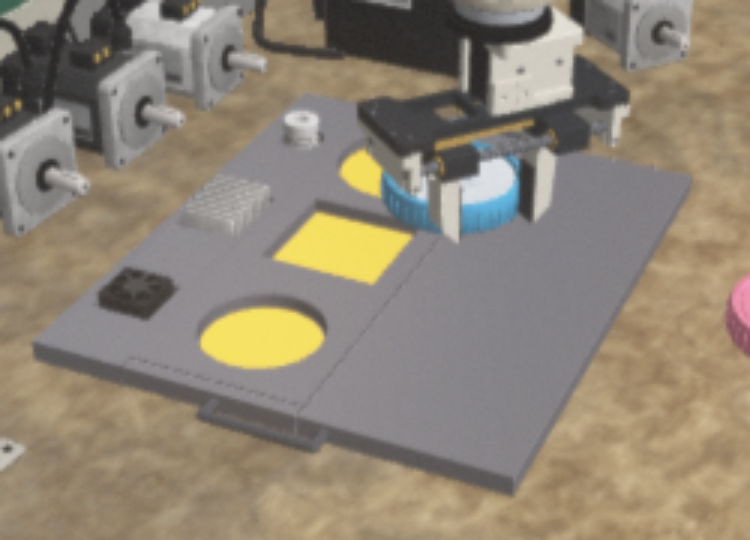

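The scene crop shows the cap at about (450,190), still cradled and just crossing the seam. The large cavity is ahead of it, and the fan, heatsink and coupling are seated. The hole centre fits at (0.674..0.677, -0.154..-0.155). I continue more slowly.

Call:
{"api": "send_rows", "payload": {
  "deltas": [
    [[0.0043,-0.0026,0],[0,0,0],0.06],
    [[0.0043,-0.0026,0],[0,0,0],0.06],
    [[0.0043,-0.0026,0],[0,0,0],0.06],
    [[0.0043,-0.0026,0],[0,0,0],0.06],
    [[0.0043,-0.0026,0],[0,0,0],0.06],
    [[0.0043,-0.0026,0],[0,0,0],0.06],
    [[0.0043,-0.0026,0],[0,0,0],0.06],
    [[0.0043,-0.0026,0],[0,0,0],0.06],
    [[0.0043,-0.0026,0],[0,0,0],0.06],
    [[0.0043,-0.0026,0],[0,0,0],0.06]
  ]
}}

```text
clock: 6.4
position: [0.6162, -0.1152, 0.0218]
ee_rot: [0.915, 3.005, 0.0]
force: [0.6, 1.1, 0.5]
width: 0.652
```

Call:
{"api": "send_rows", "payload": {
  "deltas": [
    [[0.0011,-0.0007,0],[0,0,0],0.06],
    [[0.0011,-0.0007,0],[0,0,0],0.06],
    [[0.0011,-0.0007,0],[0,0,0],0.06],
    [[0.0011,-0.0007,0],[0,0,0],0.06],
    [[0.0011,-0.0007,0],[0,0,0],0.06],
    [[0.0011,-0.0007,0],[0,0,0],0.06],
    [[0.0011,-0.0007,0],[0,0,0],0.06],
    [[0.0011,-0.0007,0],[0,0,0],0.06],
    [[0.0011,-0.0007,0],[0,0,0],0.06],
    [[0.0011,-0.0007,0],[0,0,0],0.06]
  ]
}}

```text
clock: 7.4
position: [0.6268, -0.1221, 0.0218]
ee_rot: [0.915, 3.005, -0.0]
force: [-0.4, 0.4, -0.2]
width: 0.657
```

Run:
```python
from h import *
s=arm.observe(); print(s['clock'],s['position'],s['force'])
im,p=snap('scene','s4.png')
w=get_image('wrist')
cv2.imwrite('pics/s4c.png',np.hstack([cv2.resize(im[110:250,190:350,::-1],(457,400)),cv2.resize(w[200:340,150:270+150,::-1][:, :120*1+130],(343,400))]))
```

```text
7.4 [ 0.62678499 -0.12210723  0.02176335] [-0.43522582  0.42041629 -0.15900093]
```

View pics/s4c.png

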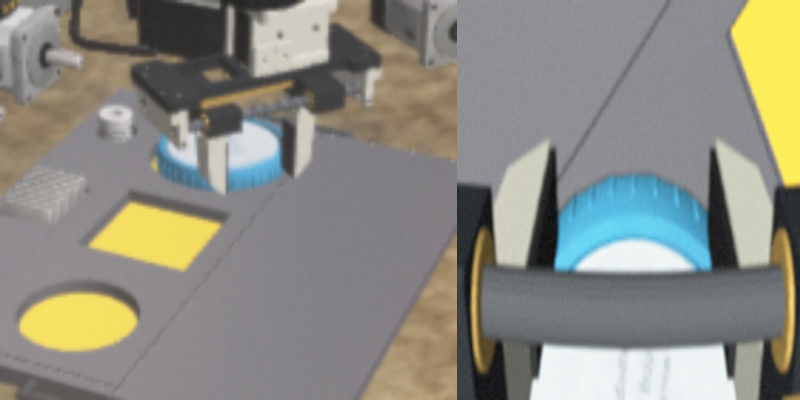

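The left half (scene camera) shows the cap mostly over the cavity, with its front probably dipped and a yellow sliver still showing at (153,163). The wrist half shows the rim still against the fingers. The force is about zero, so I push a few millimetres further.

Call:
{"api": "send_rows", "payload": {
  "deltas": [
    [[0.0006,-0.0004,0],[0,0,0],0.06],
    [[0.0006,-0.0004,0],[0,0,0],0.06],
    [[0.0006,-0.0004,0],[0,0,0],0.06],
    [[0.0006,-0.0004,0],[0,0,0],0.06],
    [[0.0006,-0.0004,0],[0,0,0],0.06],
    [[0.0006,-0.0004,0],[0,0,0],0.06],
    [[0.0006,-0.0004,0],[0,0,0],0.06],
    [[0.0006,-0.0004,0],[0,0,0],0.06],
    [[0,0,0],[0,0,0],0.06],
    [[0,0,0],[0,0,0],0.06]
  ]
}}

```text
clock: 8.5
position: [0.6316, -0.1252, 0.0218]
ee_rot: [0.915, 3.005, 0.0]
force: [-0.4, 0.1, -0.7]
width: 0.653
```

Run:
```python
from h import *
s=arm.observe(); print(s['clock'],s['position'],s['force'])
im,p=snap('scene','s5.png')
w=get_image('wrist'); w0=cv2.imread('pics/w1.png')
cv2.imwrite('pics/s5c.png',np.hstack([cv2.resize(im[110:250,190:350,::-1],(457,400)),cv2.resize(w[200:340,150:400,::-1],(343,400))]))
```

```text
8.5 [ 0.63155216 -0.12523154  0.02177087] [-0.39676245  0.12099037 -0.69325476]
```

View pics/s5c.png

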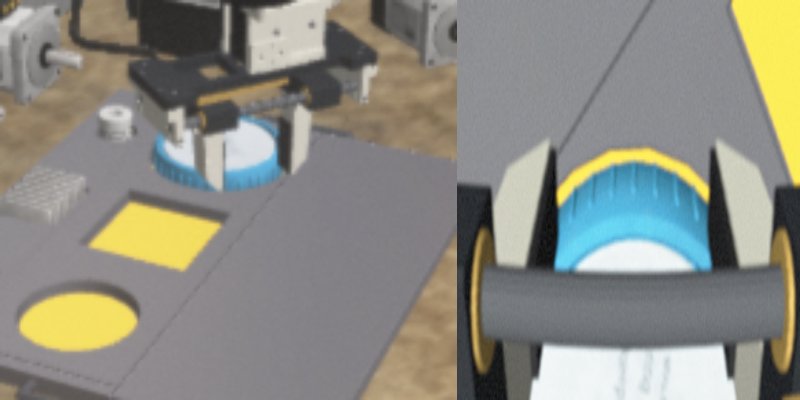

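The wrist half now shows a yellow crescent behind the rim at (635,155), so the cap's rear has passed the cavity's near edge. I back off and clear the view to see whether it has dropped.

Call:
{"api": "send_rows", "payload": {
  "deltas": [
    [[-0.005,0.003,0],[0,0,0],0.06],
    [[-0.008,0.005,0],[0,0,0],0.06],
    [[-0.01,0.007,0],[0,0,0],0.06],
    [[-0.01,0.01,0.01],[0,0,0],0.06],
    [[-0.015,0.02,0.02],[0,0,0],0.06],
    [[-0.02,0.02,0.03],[0,0,0],0.06],
    [[-0.02,0.03,0.03],[0,0,0],0.06],
    [[-0.02,0.03,0.03],[0,0,0],0.06],
    [[-0.02,0.03,0.03],[0,0,0],0.06],
    [[-0.01,0.02,0.02],[0,0,0],0.06]
  ]
}}

```text
clock: 9.6
position: [0.4912, 0.0531, 0.1944]
ee_rot: [0.909, 3.005, 0.001]
force: [0.8, -0.1, -0.8]
width: 0.653
```

Run:
```python
from fit import *
s=arm.observe(); print(s['clock'],s['position'],s['force'])
im,p=snap('top','t6.png'); sc,q=snap('scene','s6.png')
for z in (.016,.004): print('cap z',z,cap(im,p,[.675,-.154],z), cap(sc,q,[.675,-.154],z))
cv2.imwrite('pics/s6c.png',np.hstack([cv2.resize(im[110:220,290:410,::-1],(400,367)),cv2.resize(sc[120:220,210:320,::-1],(400,367))]))
```

```text
9.6 [0.49115008 0.05309272 0.19439832] [ 0.80030846 -0.12537217 -0.79384491]
cap z 0.016 (array([ 0.67535127, -0.15414839]), np.float64(508.6474432910419)) (array([ 0.67961133, -0.12976371]), np.float64(2820.6812456747402))
cap z 0.004 (array([ 0.67855001, -0.15591674]), np.float64(443.6866589773164)) (array([ 0.68681723, -0.14594969]), np.float64(3104.5330411380237))
```

View pics/s6c.png

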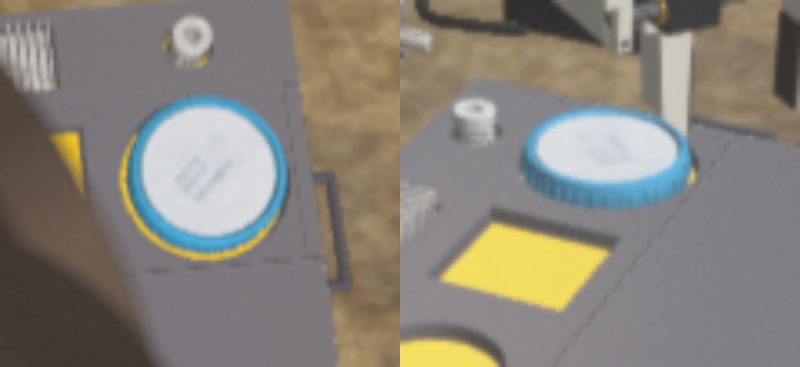

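The top crop (left) shows the cap in the cavity's area, with a yellow crescent on the near-left side at (130,190)–(210,255) and the coupling still seated. The scene crop (right) shows less rim height than before. I triangulate the top disc to get its height and tilt.

```bash
cat > tri.py <<'E'
from h import *
def white(im):
    hsv=cv2.cvtColor(im,cv2.COLOR_RGB2HSV).astype(int); h,s,v=[hsv[:,:,i] for i in range(3)]
    m=((v>150)&(s<75)).astype(np.uint8); b=((h>92)&(h<115)&(s>100)&(v>60)).astype(np.uint8)
    cs=cv2.findContours(b,cv2.RETR_EXTERNAL,cv2.CHAIN_APPROX_NONE)[0]; best=None
    for c in cs:
        x,y,w,hh=cv2.boundingRect(c)
        if w<40 or x<60: continue
        g=np.zeros_like(m); cv2.drawContours(g,[cv2.convexHull(c)],-1,1,-1)
        k=cv2.findContours(m&g,cv2.RETR_EXTERNAL,cv2.CHAIN_APPROX_NONE)[0]; best=cv2.fitEllipse(cv2.convexHull(max(k,key=cv2.contourArea)))
    return best
def tri(a,b):
    L=[]
    for f,n in((a,'top'),(b,'scene')):
        e=white(cv2.imread('pics/'+f)[:,:,::-1].copy()); print(n,np.round(e[0],2),np.round(e[1],2),round(e[2],1)); L.append(ray(camera_params(n),e[0]))
    A=np.zeros((3,3)); r=np.zeros(3)
    for c,d in L:
        d=d/np.linalg.norm(d); M=np.eye(3)-np.outer(d,d); A+=M; r+=M@c
    x=np.linalg.solve(A,r); print('pt',np.round(x,4)); return x
E
python3 - <<'E'
from tri import *
tri('top.png','scene.png'); tri('t6.png','s6.png')
E
```

```text
top [310.8 222.6] [41.7  42.16] 140.1
scene [304.52 190.82] [22.91 43.86] 92.8
pt [ 0.5277 -0.055   0.0386]
top [352.05 160.89] [38.52 40.74] 111.8
scene [266.44 159.93] [18.46 39.18] 90.3
pt [ 0.6766 -0.154   0.0271]
```

The disc centre has dropped 11.5 mm (0.0386 → 0.0271, against 12 mm for a full drop), and it lies about 2–3 mm from the fitted cavity centre. A cap hung up on an edge would have dropped only about 6 mm. The arm is clear, so I hand it in.

Run:
```python
from h import *
a=cv2.imread('pics/scene.png').astype(int); b=cv2.imread('pics/s6.png').astype(int)
for n,P in (('fan',(.743,.113,.025)),('heatsink',(.752,-.013,.025)),('coupling',(.771,-.144,.03))):
    u,v=proj(camera_params('scene'),P)[0].astype(int); print(n,(u,v),np.abs(a-b)[v-10:v+10,u-12:u+12].mean().round(2))
print(arm.observe()['clock']); job.sign_off()
```

```text
fan (np.int64(178), np.int64(205)) 1.55
heatsink (np.int64(208), np.int64(178)) 1.29
coupling (np.int64(231), np.int64(151)) 1.4
9.7
the job is handed in; nothing more can be done
```

The blue-rimmed cap is in the large round cavity and the job was handed in at about 9.7 s on the robot's clock. I pushed it diagonally across the tray with the two open fingers cradling its rim, never lifting it, then drew the arm back clear.

- **Height:** triangulated from the top and scene cameras, the cap's top dropped 11.5 mm, against 12 mm for a full drop. That agrees with it lying on the floor, nearly level; I did not measure the tilt itself.
- **Position:** its centre came out about 2–3 mm from the fitted cavity centre, so probably against the far wall.
- **Fan, heatsink and coupling:** the scene picture around each of them is unchanged from the start.
- **Disagreements:** a silhouette fit in the top view put the offset at about 5 mm. That is more than the 3 mm clearance allows, so I take it as fit error; it is still inside the 8 mm limit. The same fit in the scene camera failed and I ignored it.

I viewed 8 pictures.

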